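# Change the diffuser refill at the hall console

### The job

Change the refill of the empty white air freshener diffuser: slide the used brown refill across the console, without picking it up, and push it off the edge so that it drops into the waste bin standing below. Take the fresh turquoise refill, press its pins through the slots of the sloping socket until its flange is fully home, and twist it a quarter turn clockwise so that it locks with its grip fin running up and down the slope. Leave the other things on the console standing where they are.

Things in the scene. Friction and masses are not known exactly. Their poses are not given: they have to be found in the camera images.
- used_refill: Used refill, brown on a white plug, about 60 g, loose, upright on the console. 39 mm tall: plug 48 mm dia. from 0 to 14 mm, flange 64 mm dia. from 14 to 19, grip fin 46 long x 12 thick from 19 to 39. Two 6 mm pins below the fin's ends stick out of the plug to 30 mm from the axis, centred 5.5 mm up. Origin: centre of the underside; z up the axis, x along fin and pins. Slide it, do not lift it.
- fresh_refill: Fresh refill, turquoise on a white plug, loose, standing upright on the console. Same shape, sizes and frame as the used one: origin at the centre of the underside, z up the axis, x along the 46 mm fin and the pins; fin 12 mm thick, 19 to 39 mm above the origin; the flange's underside is 14 mm above the origin; the plug's foot is chamfered 3 mm.
- bin: Round open dark teal waste bin with a brass rim, 120 mm tall, fixed on a low side table at the left end of the console, partly tucked under the edge. Origin: centre of its base (z = -0.165), z up. Mouth at z = -0.045, 204 mm wide inside; floor 6 mm thick, 180 mm wide inside.
- table: Console with a flat hammered copper-toned top at z = 0, 30 mm thick, 1200 mm along x, 1250 mm along y, fixed. Origin: centre of the top face. The free left edge over the bin runs along x, 625 mm in +y from the origin (world y = +0.40); it has no rim.
- diffuser: White plastic air freshener diffuser, fixed to the console, about 140 mm tall: round foot 128 mm dia. with a drum head 92 mm dia. leaning back 30 degrees, so that its face slopes to the front. Origin: centre of the foot's underside; front is its own -x, z up.
- socket: Empty bayonet socket in the drum's face. Origin: mouth centre. z: straight out, 30 deg from vertical to the front; x up the slope, y level. Hole 52 mm dia., 17 deep, lip 4 mm; two 13 mm slots at +y and -y (turquoise dots). Refill enters with its fin along y; home, its origin is at z -14 mm; it then turns only clockwise (negative about z) 90 deg to a stop: fin along x. 2 mm play, no spring.
- mabkhara: Bystander: wooden incense burner, 96 mm square foot, about 185 mm tall with its hinged wooden lid (higher when the lid stands open), loose. Origin: centre of the underside.
- dish: Bystander: shallow turquoise glass dish 132 mm across, 30 mm tall, loose. Origin: centre of the underside.
- car_key: Bystander: stainless steel vehicle key, 85 mm long, lying loose in the dish. Origin: its middle, underside.
- bookend: Bystander: white marble bookend, 120 x 90 mm foot, 152 mm tall, loose, at the back of the console beside a row of four books about 165 mm tall. Origin: centre of the underside.
- oil_bottle: Bystander: small amber glass oil bottle, 32 mm in diameter, 75 mm tall, loose. Origin: centre of the underside.
- bukhoor_tin: Bystander: round blue tin with a brass lid, 62 mm in diameter, 44 mm tall, loose. Origin: centre of the underside.
Not all that is in view belongs to the job. Several things have the shape of the used_refill; the one meant has the colours described above.

How it is judged:
By the outcome, as a careful person would: the job done as asked, in the order asked, and still so for the second after the job is handed in, with the robot touching nothing.
It also fails if it takes over 61 s, if anything falls off the work surface, if the arm or the gripper's body presses on something with over 40 N, if the wrist force passes 120 N, or if a joint passes its speed limit or range.

### The arm

A 6-joint arm with a two-finger parallel gripper is mounted at the origin on the work surface. World frame = base frame: x ahead of the robot, y to its left, z up, the work surface at z = 0. Lengths are in m, angles in rad, forces in N, time in s.
With the tool pointing down it reaches from about 0.375 to 0.75 m from the base axis. Payload 9 kg.
Tool frame: the origin (TCP) lies midway between the tips of the shut fingers; the grasp point (between the pads) lies 19 mm behind it (manip.grip_point_offset is the distance from the TCP to the grasp point, in m); z points along the fingers, y is the line along which they close (so a half turn about z gives the same grasp; the last joint's range is limited). The gripper opens to 85 mm and grips with 20 to 120 N. Pads are 22 mm wide; open, the fingers measure 114 mm over their backs; the gripper's body (76 mm by 85 mm) begins 54 mm behind the grasp point. The pads swing forward as they close: fully open they stand 13 mm farther back than shut.
Start: joints at [0.956, 0.104, 0.097, 1.564, 0, 1.353], TCP at [0.232, 0.553, 0.231] pointing down, gripper open.
Joint ranges: [-2.99, 2.99], [-0.84, 1.86], [-1.1, 1.16], [-1.84, 2.11], [-1.51, 1.56], [-3.14, 3.14]. Speed limits (rad/s): [2.22, 2.22, 2.57, 3.14, 3.14, 3.14].

### API

Orientations are given as a unit quaternion [x, y, z, w].
In Python, from bench import manip gives the robot as it stands.
- The arm moves only by the shell command python3 -m creep 'ROWS' [FORCE]. ROWS is JSON, a list of rows, each a list of 5 numbers: the closure, from 0 (fully open) to 1 (shut), then the shift along the tool's x, y, z in cm, then the turn about the tool's z in rad. In form: [[hand, x, y, z, yaw], ...]. A call has exactly 8 rows; each row shifts and turns the commanded pose from where the row before left it, along the tool's axes as they then stand; what a row does not reach is not made up. A row lasts 1/10 s, in which the tool goes at most 50 mm and 8.59 degrees, less where a joint would pass 70% of its speed; a pose out of reach is approached as far as the arm can. A call is refused whole if a number of a shift passes 5 or a number of a turn 0.15, either way. A call with a gripper value outside its range is refused whole. The fingers move at their own pace and stop on an object; FORCE is the grip in N (left out, the last holds). Time passes only in rows, so rows that do not move let the fingers close, or fill a call up. It gives the time, the measured TCP pose, the force, the opening and the grip force at its end, in the units of the state.
- manip.get_obs(): the state, without advancing time (a new reading comes with each control period).
- manip.read_camera(name): name is "scene" or "top"; returns (picture, depth): 384x512x3 uint8, red, green, blue; 384x512 float32, m along the optical axis (not along the pixel's ray), 0 where there is no reading.
- manip.get_calibration(name): a dict with "fx", "fy", "cx", "cy" (pixels), "D" ([k1, k2, p1, p2, k3] as OpenCV has them; the pictures are not rectified), "eye" and "orientation" of the camera in the world. Camera axes: x right, y down, z forward; pixel columns grow to the right and rows downward; lengths in m; the calibration is good to about 2 mm. A picture is of the moment at which its call begins. get_calibration takes no time and is no camera call.
- manip.finish_job(): hands the job in; it is judged then, once.
The state is a dict: "t": time; "joints": joint angles; "dq": joint speeds; "joint_efforts": joint torques, N m; "tool_pos": TCP position; "ee_rot": TCP orientation; "ft_force": force on the tool from outside, world axes, zero at the start; "wrist_torque": the same for the moment, N m; "width": finger opening in m; "gripper_force": force on a finger pad.
Only numpy, scipy, OpenCV 4.12 (cv2) and the standard library are available. Lean on these libraries where they do the work, as an engineer would, in place of code of your own. Each camera call takes 0.05 s, during which the arm holds its last target. There are 200 camera calls.

## Working session

There is one attempt and no reset: what is moved stays moved. The work goes in short steps, Python scripts to look and compute and a shell command to move; the robot and the scene stay as the last step left them, time stands still between calls to the robot, and variables do not carry over. Pictures are saved under pics/ and viewed, at most 10 in all, crops included, and the job is handed in when it is done.

```bash
mkdir -p pics; ls
cat > h.py <<'E'
import numpy as np, cv2
from scipy.spatial.transform import Rotation as R
from bench import manip
def cap(name,fn=None):
    im,d=manip.read_camera(name)
    c=manip.get_calibration(name)
    if fn: np.savez(''+fn+'.npz',im=im,d=d)
    if fn: cv2.imwrite('pics/'+fn+'.png',im[:,:,::-1])
    return im,d,c
def cloud(d,c):
    K=np.array([[c['fx'],0,c['cx']],[0,c['fy'],c['cy']],[0,0,1.]])
    h,w=d.shape
    u,v=np.meshgrid(np.arange(w),np.arange(h))
    p=cv2.undistortPoints(np.stack([u,v],-1).reshape(-1,1,2).astype(float),K,np.array(c['D'],float)).reshape(h,w,2)
    P=np.dstack([p*d[...,None],d])
    o=c['orientation']; Rm=R.from_quat(o).as_matrix() if np.size(o)==4 else np.array(o)
    W=P@Rm.T+np.array(c['eye']); W[d<=0]=np.nan
    return W
E
python3 - <<'E'
from h import *
for n in ('scene','top'):
    im,d,c=cap(n,n+'0'); print(c)
print(manip.get_obs(), manip.grip_point_offset)
E
```

```text
pics
{'fx': 355.67010759338746, 'fy': 355.67010759338746, 'cx': 253.06994515307377, 'cy': 192.53227456387202, 'D': array([-0.03607201,  0.        ,  0.        ,  0.        ,  0.        ]), 'eye': array([0.8965099 , 0.6295213 , 0.65444332]), 'orientation': array([ 0.21966396,  0.88947828, -0.38710828, -0.10355347])}
{'fx': 369.9993409567258, 'fy': 369.9993409567258, 'cx': 248.82282735619384, 'cy': 188.44866920164264, 'D': array([0.04238761, 0.        , 0.        , 0.        , 0.        ]), 'eye': array([0.44834737, 0.03451623, 1.1336342 ]), 'orientation': array([-0.69829812,  0.7138605 , -0.03429374,  0.04008564])}
{'t': 0.1, 'joints': array([9.56282494e-01, 1.04674688e-01, 9.65730137e-02, 1.56386950e+00,
       4.90780177e-05, 1.35309366e+00]), 'dq': array([ 0.00149309, -0.00029374,  0.00451956,  0.00197512, -0.00066506,
        0.00012339]), 'joint_efforts': array([ 4.73777865e-03, -5.58207750e+01,  5.04719317e+01,  1.30530007e-02,
       -4.14101432e-04,  2.40952448e-05]), 'tool_pos': array([0.23170433, 0.55315846, 0.23059381]), 'ee_rot': array([ 1.97106423e-01,  9.80381922e-01, -5.27381012e-04, -2.59884686e-04]), 'ft_force': array([0.15811432, 0.34018081, 0.04320492]), 'wrist_torque': array([ 0.0086751, -0.0223596,  0.004296 ]), 'gripper_force': 0.0, 'width': 0.08597149679204985} 0.0187
```

View pics/top0.png

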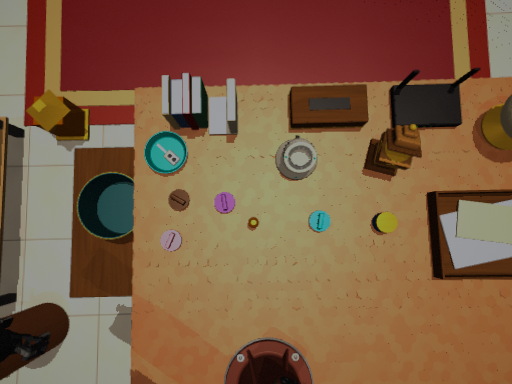

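View pics/scene0.png

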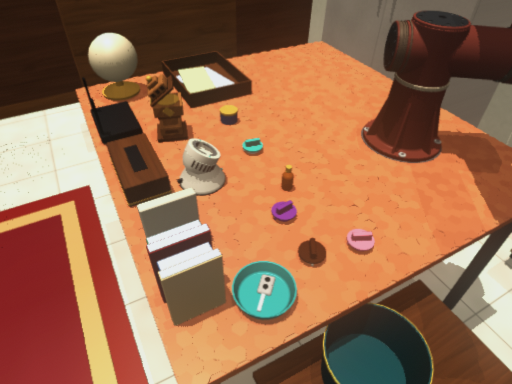

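Top view: the brown refill is at (179,200), with lookalikes in purple at (225,203) and pink at (171,241). The turquoise refill is at (319,221); the dish (166,153) and tin (386,223) are not refills. The diffuser is at (298,157) and the bin at (107,206). I choose brown as the used refill and turquoise as the fresh one, and will check both in a crop.

```bash
cat > m.py <<'E'
from h import *
def ld(n):
    z=np.load('%s.npz'%n); return z['im'],z['d'],manip.get_calibration(n.rstrip('0123456789'))
def box(W,cx,cy,r,lo,hi):
    m=(np.hypot(W[...,0]-cx,W[...,1]-cy)<r)&(W[...,2]>lo)&(W[...,2]<hi); return W[m],m
def refill(W,cx,cy):
    # flange circle + fin direction
    q,_=box(W,cx,cy,.05,.008,.06)
    (c,r)=cv2.minEnclosingCircle(q[:,:2].astype(np.float32))
    f,_=box(W,cx,cy,.045,.029,.05)
    rect=cv2.minAreaRect(f[:,:2].astype(np.float32)); 
    e,v=np.linalg.eigh(np.cov(f[:,:2].T)); a=np.degrees(np.arctan2(v[1,1],v[0,1]))
    return np.round(c,4),round(r,4),'fin',np.round(f.mean(0),4),np.round(rect[0],4),np.round(rect[1],4),'ang',round(a,1),len(f)
E
python3 - <<'E'
from m import *
o=[]
for n in ('top0','scene0'):
    im,d,c=ld(n); W=cloud(d,c)
    px={'top0':dict(brown=(200,179),turq=(221,319),purple=(203,225),pink=(241,171),bottle=(223,253),diff=(157,298),tin=(223,386),dish=(153,166)),
     'scene0':dict(brown=(252,312),turq=(146,253),purple=(211,285),pink=(240,361),bottle=(180,287),tin=(112,229))}[n]
    for k,(v,u) in px.items():
        w=np.nanmedian(W[v-2:v+3,u-2:u+3].reshape(-1,3),0)
        print(n,k,np.round(w,3),*(refill(W,*w[:2]) if k in('brown','turq','purple','pink') else ''))
    for k in('brown','turq'):
        v,u=px[k]; o.append(cv2.resize(im[v-25:v+25,u-35:u+35],(350,250),interpolation=cv2.INTER_CUBIC))
    q=W[(abs(W[...,2])<.01)]; print('table z',np.nanmedian(q[:,2]))
    # drum face: fit plane
    m=(np.hypot(W[...,0]-.53,W[...,1]+.10)<.09)&(W[...,2]>.03)
    q=W[m]; print(n,'diff cloud',len(q),q.min(0).round(3),q.max(0).round(3))
    foot=W[(np.hypot(W[...,0]-.53,W[...,1]+.10)<.1)&(W[...,2]>.005)&(W[...,2]<.03)]
    print('foot',len(foot), foot.min(0).round(3),foot.max(0).round(3))
    # bookend etc: highest obstacles
cv2.imwrite('pics/crop.png',np.vstack([np.hstack(o[:2]),np.hstack(o[2:])])[:,:,::-1])
im,_,_=ld('top0'); im2,_,_=ld('scene0')
cv2.imwrite('pics/crop2.png',np.hstack([cv2.resize(im[125:190,265:330],(390,390),interpolation=cv2.INTER_CUBIC),cv2.resize(im2[130:195,172:237],(390,390),interpolation=cv2.INTER_CUBIC)])[:,:,::-1])
E
```

```text
top0 brown [0.534 0.25  0.038] [0.5289 0.2527] 0.0412 fin [0.538  0.2561 0.0382] [0.5383 0.2571] [0.0476 0.0119] ang 59.4 64
top0 turq [ 0.463 -0.162  0.037] [ 0.4647 -0.1667] 0.0329 fin [ 0.4645 -0.1644  0.0378] [ 0.4648 -0.1652] [0.0122 0.0451] ang 171.4 68
top0 purple [0.522 0.114 0.038] [0.5269 0.1183] 0.0318 fin [0.5264 0.1182 0.0383] [0.5269 0.1185] [0.0458 0.0121] ang -171.2 66
top0 pink [0.414 0.275 0.032] [0.418  0.2802] 0.032 fin [0.4178 0.2787 0.0381] [0.4178 0.2795] [0.012  0.0447] ang 156.6 70
top0 bottle [0.461 0.032 0.074]
top0 diff [ 0.646 -0.101  0.088]
top0 tin [ 0.454 -0.355  0.045]
top0 dish [0.682 0.295 0.013]
table z -0.00033382331337128424
top0 diff cloud 157 [ 0.463 -0.172  0.03 ] [ 0.619 -0.071  0.094]
foot 352 [ 0.443 -0.187  0.005] [ 0.622 -0.017  0.03 ]
scene0 brown [0.551 0.272 0.039] [0.54  0.258] 0.0327 fin [0.542  0.2602 0.0378] [0.5407 0.2589] [0.0454 0.0117] ang 59.8 111
scene0 turq [ 0.469 -0.156  0.021] [ 0.4657 -0.1609] 0.0318 fin [ 0.4658 -0.161   0.0366] [ 0.4646 -0.1629] [0.0141 0.0449] ang 169.2 72
scene0 purple [0.528 0.127 0.022] [0.5267 0.1208] 0.0331 fin [0.5286 0.1228 0.037 ] [0.5265 0.1208] [0.0453 0.0132] ang -171.7 103
scene0 pink [0.421 0.287 0.02 ] [0.4179 0.2829] 0.0332 fin [0.4204 0.2834 0.037 ] [0.419  0.2829] [0.0134 0.0461] ang 155.6 131
scene0 bottle [0.474 0.047 0.039]
scene0 tin [ 0.463 -0.334  0.045]
table z 0.0003983973321884382
scene0 diff cloud 105 [ 0.462 -0.171  0.03 ] [ 0.619 -0.073  0.093]
foot 230 [ 0.442 -0.185  0.005] [ 0.622 -0.053  0.03 ]
```

View pics/crop.png

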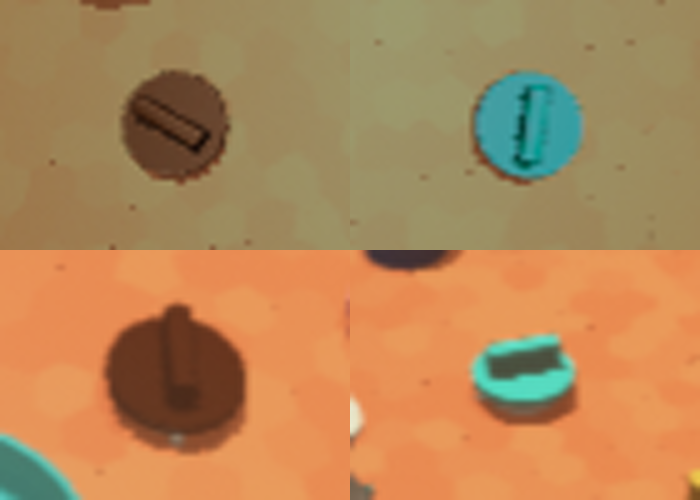

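View pics/crop2.png

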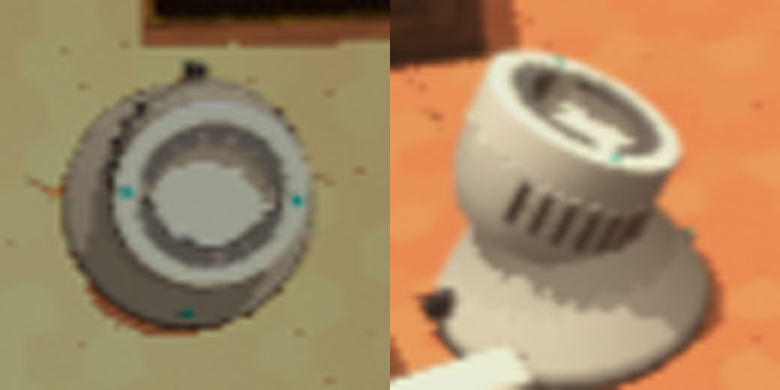

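The crop confirms brown as the used refill and turquoise as the fresh one. The diffuser's slot dots are at top pixels about (286,157) and (314.5,158.5), so the socket faces mainly toward the robot. Next I fit the face plane.

```bash
cat > sock.py <<'E'
from m import *
from scipy.optimize import least_squares
res=[]
for n in ('top0','scene0'):
    im,d,c=ld(n); W=cloud(d,c)
    ok=(np.hypot(W[...,0]-.645,W[...,1]+.10)<.07)&(W[...,2]>.075)
    q=W[ok]
    # plane with tilt 30deg: RANSAC on free plane
    rng=np.random.default_rng(0);best=None
    for _ in range(3000):
        a,b,e=q[rng.choice(len(q),3,False)]; nn=np.cross(b-a,e-a); L=np.linalg.norm(nn)
        if L<1e-5: continue
        nn/=L; nn*=np.sign(nn[2])
        if abs(np.degrees(np.arccos(nn[2]))-30)>8: continue
        s=abs((q-a)@nn)<.002
        if best is None or s.sum()>best.sum(): best=s
    s=q[best]; ctr=s.mean(0); nn=np.linalg.svd(s-ctr)[2][2]; nn*=np.sign(nn[2])
    print(n,len(q),best.sum(),'n',nn.round(3),'tilt',np.degrees(np.arccos(nn[2])).round(1),'az',np.degrees(np.arctan2(nn[1],nn[0])).round(1))
    # in-plane circle: annulus r 26..46 -> fit centre by max-inliers
    az=np.arctan2(nn[1],nn[0]); nz=np.array([np.cos(az)/2,np.sin(az)/2,np.sqrt(.75)])
    y=np.cross(nz,[-np.cos(az),-np.sin(az),0]);y/=np.linalg.norm(y); x=np.cross(y,nz)
    uv=np.c_[(s-ctr)@x,(s-ctr)@y].astype(np.float32)
    cc,r=cv2.minEnclosingCircle(uv); P=ctr+cc[0]*x+cc[1]*y
    print('enclosing',P.round(4),r)
    f=lambda p:np.sum(np.maximum(np.hypot(*(uv-p).T)-.046,0)**1+np.maximum(.026-np.hypot(*(uv-p).T),0))
    from scipy.optimize import minimize
    o=minimize(f,cc,method='Nelder-Mead',options=dict(xatol=1e-5,fatol=1e-7)); P=ctr+o.x[0]*x+o.x[1]*y; print('annulus',P.round(4),o.fun/len(uv))
    # dots: turquoise
    hsv=cv2.cvtColor(im,cv2.COLOR_RGB2HSV)
    t=(hsv[...,0]>75)&(hsv[...,0]<100)&(hsv[...,1]>60)&(np.hypot(W[...,0]-.63,W[...,1]+.10)<.1)
    k,l=cv2.connectedComponents(t.astype(np.uint8))
    for i in range(1,k):
        m=l==i; v,u=np.nonzero(m); print('dot',m.sum(),(u.mean().round(1),v.mean().round(1)),W[m].mean(0).round(4))
E
python3 sock.py
python3 - <<'E'
from m import *
# bin mouth & edge, dish, bystander extents
im,d,c=ld('scene0'); W=cloud(d,c)
m=(W[...,2]>-.055)&(W[...,2]<-.035)&(W[...,1]>.3)&(W[...,1]<.7); q=W[m]; print('rim',len(q),q.min(0).round(3),q.max(0).round(3))
im,d,c=ld('top0'); W=cloud(d,c)
m=(W[...,2]>-.055)&(W[...,2]<-.035)&(W[...,1]>.3)&(W[...,1]<.7); q=W[m]; print('rim',len(q),q.min(0).round(3),q.max(0).round(3))
q,_=box(W,.68,.295,.1,.01,.05);print('dish',cv2.minEnclosingCircle(q[:,:2].astype(np.float32)))
E
```

```text
top0 901 365 n [-0.49   0.042  0.871] tilt 29.5 az 175.1
enclosing [ 0.6423 -0.1022  0.1051] 0.04586959630250931
annulus [ 0.6426 -0.1028  0.1053] 2.4087663991219006e-06
dot 4 (np.float64(285.5), np.float64(156.5)) [ 0.6452 -0.0634  0.1051]
dot 4 (np.float64(314.2), np.float64(158.0)) [ 0.639  -0.1439  0.105 ]
dot 2 (np.float64(295.5), np.float64(177.0)) [ 0.5976 -0.0996  0.0215]
scene0 890 283 n [-0.494  0.041  0.869] tilt 29.7 az 175.3
enclosing [ 0.6424 -0.1006  0.1061] 0.04702462628483772
annulus [ 0.6425 -0.1004  0.1062] 2.6948492455608488e-05
rim 836 [ 0.424  0.392 -0.055] [ 0.638  0.581 -0.041]
rim 391 [ 0.426  0.413 -0.055] [ 0.637  0.59  -0.039]
dish ((0.6956629157066345, 0.28459134697914124), 0.08062459528446198)
```

```bash
cat > go.py <<'E'
import sys
from h import *
# usage: go.py x y z [closing_az_deg]  -> shift in tool axes (cm), yaw (rad)
o=manip.get_obs(); T=R.from_quat(o['ee_rot']).as_matrix()
p=np.array(o['tool_pos']); a=list(map(float,sys.argv[1:]))
az=np.degrees(np.arctan2(T[1,1],T[0,1]))
print('t',round(o['t'],2),'p',p.round(4),'w',round(o['width'],4),'az',az.round(1),'z',T[:,2].round(3),'q',np.round(o['joints'],2))
if a: print('shift cm',((np.array(a[:3])-p)@T*100).round(2))
if len(a)>3: print('yaw',-np.radians((a[3]-az+180)%360-180).round(3))
E
python3 -m creep '[[0.6,-4.4,-1.7,0,0],[0.6,-4.4,-1.7,0,0],[0.6,-4.4,-1.7,0,0],[0.6,-4.4,-1.7,0,0],[0.6,-4.4,-1.7,0,0],[0.6,-4.4,-1.7,0,0],[0.6,-4.4,-1.7,0,0],[0.6,-4.4,-1.7,0,0]]' 20
python3 go.py .5395 .258 .10 149.5
```

```text
t: 0.9
tool_pos: [0.505, 0.2903, 0.231]
ee_rot: [0.197, 0.98, 0.0, -0.0]
ft_force: [1.1, 0.9, 0.0]
width: 0.0345
gripper_force: 0.0
t 0.9 p [0.505  0.2903 0.231 ] w 0.0345 az 67.3 z [-0.  0. -1.] q [0.3  0.05 0.04 1.56 0.   0.69]
shift cm [-4.44 -1.65 13.1 ]
yaw -1.435
```

```bash
python3 -m creep '[[0.6,-4.4,-1.65,0,0],[0.6,0,0,1.5,-0.1435],[0.6,0,0,1.5,-0.1435],[0.6,0,0,2,-0.1435],[0.6,0,0,2,-0.1435],[0.6,0,0,2,-0.1435],[0.6,0,0,2,-0.1435],[0.6,0,0,2,-0.1435]]'
python3 -m creep '[[0.6,0,0,0,-0.1435],[0.6,0,0,0,-0.1435],[0.6,0,0,0,-0.1435],[0.6,0,0,0,0],[0.6,0,0,0,0],[0.6,0,0,0,0],[0.6,0,0,0,0],[0.6,0,0,0,0]]'
python3 go.py .5395 .258 .026 149.5
```

```text
t: 1.7
tool_pos: [0.5379, 0.2596, 0.1001]
ee_rot: [-0.302, 0.953, 0.0, -0.0]
ft_force: [0.9, -0.0, -0.4]
width: 0.0339
gripper_force: 0.0
t: 2.5
tool_pos: [0.5382, 0.2597, 0.1013]
ee_rot: [-0.496, 0.869, 0.0, 0.0]
ft_force: [0.2, 1.7, -0.1]
width: 0.0343
gripper_force: 0.0
t 2.5 p [0.5382 0.2597 0.1013] w 0.0343 az 149.4 z [ 0.  0. -1.] q [ 0.23  0.11 -0.13  1.33  0.   -0.81]
shift cm [ 0.08 -0.2   7.53]
yaw -0.001
```

```bash
python3 -m creep '[[0.6,0.1,-0.2,2,0],[0.6,0,0,2,0],[0.6,0,0,2,0],[0.6,0,0,1.6,0],[0.8,0,0,0,0],[0.8,0,0,0,0],[0.8,0,0,0,0],[0.8,0,0,0,0]]'
python3 go.py .5395 .258 .026 90
```

```text
t: 3.3
tool_pos: [0.5403, 0.2581, 0.0266]
ee_rot: [-0.496, 0.868, -0.0, 0.001]
ft_force: [-0.4, 0.1, -0.2]
width: 0.0169
gripper_force: 0.0
t 3.3 p [0.5403 0.2581 0.0266] w 0.0169 az 149.5 z [ 0.002  0.001 -1.   ] q [ 0.23  0.16 -0.21  1.19  0.   -0.81]
shift cm [0.05 0.06 0.06]
yaw 1.038
```

```bash
python3 -m creep '[[0.8,0,0,0,0.13],[0.8,0,0,0,0.13],[0.8,0,0,0,0.13],[0.8,0,0,0,0.13],[0.8,0,0,0,0.13],[0.8,0,0,0,0.13],[0.8,0,0,0,0.13],[0.8,0,0,0,0.13]]'
python3 go.py .535 .365 .026 90
```

```text
t: 4.1
tool_pos: [0.54, 0.258, 0.0262]
ee_rot: [0.004, 1.0, 0.0, 0.001]
ft_force: [-0.6, -0.3, -0.5]
width: 0.0169
gripper_force: 0.2
t 4.1 p [0.54   0.258  0.0262] w 0.0169 az 89.6 z [ 0.001  0.    -1.   ] q [ 0.23  0.16 -0.21  1.19  0.    0.23]
shift cm [ 0.57 10.69  0.02]
yaw -0.007
```

```bash
python3 -m creep '[[0.8,0.1,1.0,0,0],[0.8,0.1,1.5,0,0],[0.8,0.1,1.5,0,0],[0.8,0.1,1.5,0,0],[0.8,0.1,1.5,0,0],[0.8,0,1.5,0,0],[0.8,0,1.0,0,0],[0.8,0,0.5,0,0]]'
python3 - <<'E'
from h import *
cap('top','top1'); im,d,c=cap('scene','scene1')
cv2.imwrite('pics/s1c.png',cv2.resize(im[190:384,200:456],(768,582),interpolation=cv2.INTER_CUBIC)[:,:,::-1])
E
python3 go.py .535 .365 .026 90
```

```text
t: 4.9
tool_pos: [0.5344, 0.3591, 0.0252]
ee_rot: [0.0, 1.0, 0.0, -0.0]
ft_force: [-0.2, -0.8, 0.6]
width: 0.0172
gripper_force: 0.3
t 5.0 p [0.5345 0.3585 0.0252] w 0.0168 az 89.9 z [-0.  0. -1.] q [ 0.39  0.3  -0.06  1.21  0.    0.39]
shift cm [-0.05  0.65 -0.08]
yaw -0.001
```

View pics/s1c.png

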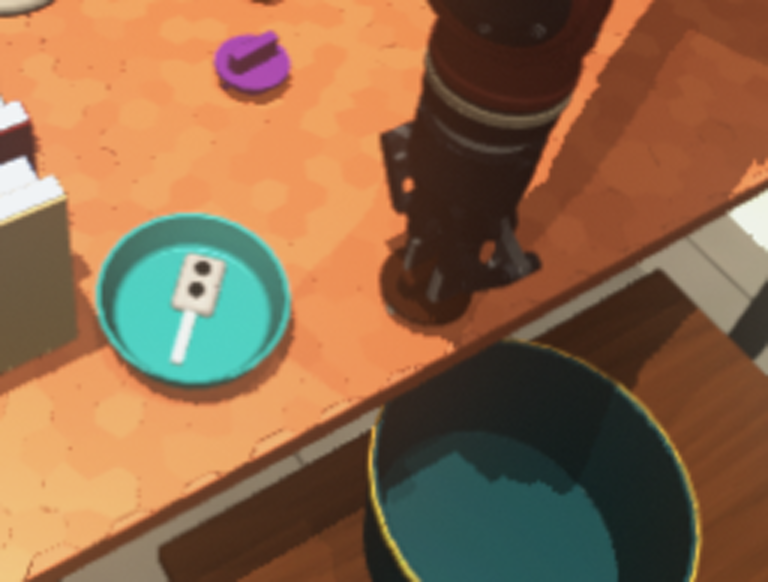

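```bash
python3 -m creep '[[0,0,0,0,0],[0,0,0,0,0],[0,0,0,0,0],[0,0,0,0,0],[0,0,0,0.6,0],[0,0,0,0.6,0],[0,0,1.0,0,0],[0,0,1.0,0,0]]'
python3 -m creep '[[0,0,1.0,0,0],[0,0,1.0,0,0],[0,0,1.0,0,0],[0,0,1.0,0,0],[0,0,1.0,0,0],[0,0,1.0,0,0],[0,0,1.0,0,0],[0,0,0,0,0]]'
python3 - <<'E'
from h import *
im,d,c=cap('scene','scene2')
cv2.imwrite('pics/s2c.png',cv2.resize(im[190:384,200:456],(768,582),interpolation=cv2.INTER_CUBIC)[:,:,::-1])
E
python3 go.py .535 .365 .026 90
```

```text
t: 5.8
tool_pos: [0.5344, 0.3784, 0.0129]
ee_rot: [0.001, 1.0, -0.0, -0.0]
ft_force: [0.5, 0.8, 0.3]
width: 0.0855
gripper_force: 0.0
t: 6.6
tool_pos: [0.5346, 0.4492, 0.0133]
ee_rot: [0.0, 1.0, 0.0, 0.0]
ft_force: [0.9, 0.2, 0.8]
width: 0.0855
gripper_force: 0.1
t 6.65 p [0.5346 0.4485 0.0132] w 0.0854 az 89.9 z [-0.  0. -1.] q [0.51 0.47 0.12 1.23 0.   0.51]
shift cm [-0.05 -8.35 -1.28]
yaw -0.001
```

View pics/s2c.png

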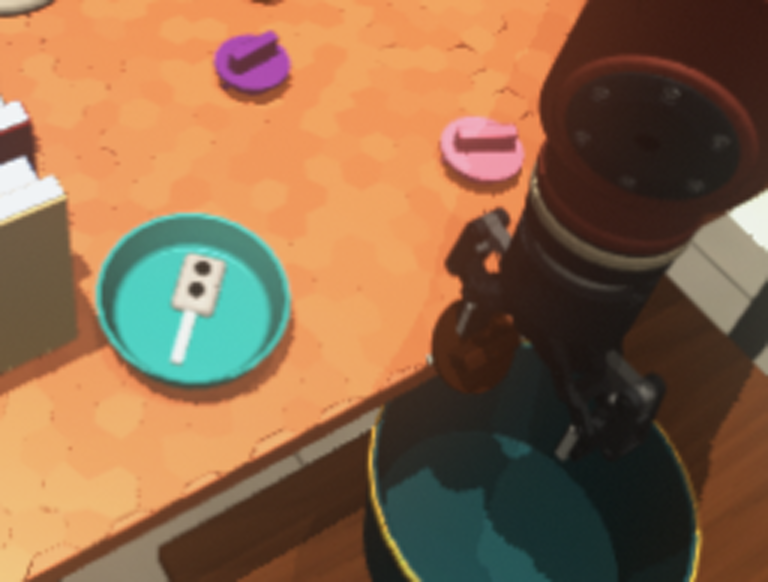

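The brown refill overhangs the edge at crop (475,345) and is about to tip over, so I push a little farther.

```bash
python3 -m creep '[[0,0,1.0,0,0],[0,0,1.0,0,0],[0,0,1.0,0,0],[0,0,0.5,0,0],[0,0,0,0,0],[0,0,0,0,0],[0,0,0,-1.5,0],[0,0,0,-2.5,0]]'
python3 - <<'E'
from h import *
im,d,c=cap('scene','scene3')
cv2.imwrite('pics/s3c.png',cv2.resize(im[190:384,200:456],(768,582),interpolation=cv2.INTER_CUBIC)[:,:,::-1])
E
python3 go.py .535 .365 .026 90
```

```text
t: 7.45
tool_pos: [0.5337, 0.4818, 0.0526]
ee_rot: [0.001, 1.0, -0.001, -0.001]
ft_force: [-0.3, 0.5, 0.6]
width: 0.0852
gripper_force: 0.0
t 7.5 p [0.5364 0.4834 0.0594] w 0.0855 az 89.9 z [ 0.004  0.002 -1.   ] q [ 0.55  0.51  0.26  1.32 -0.    0.56]
shift cm [  0.12 -11.85   3.31]
yaw -0.002
```

View pics/s3c.png

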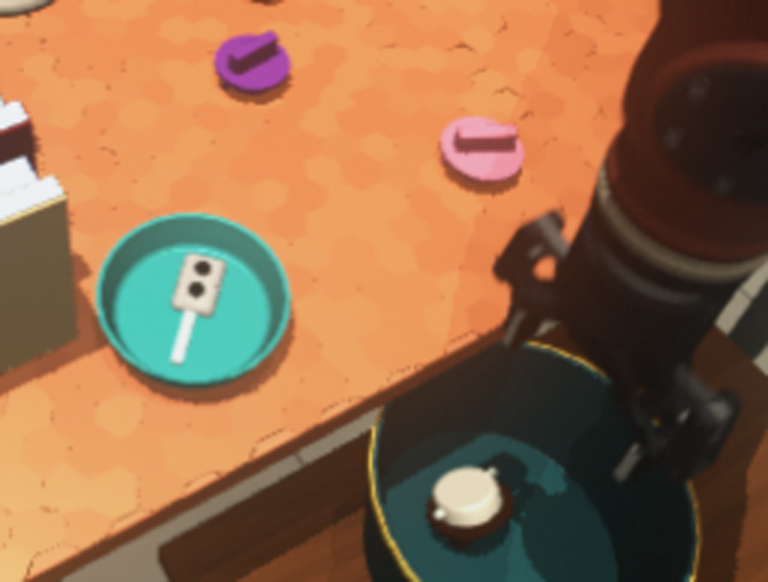

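The brown refill lies in the bin, upside down, at crop (467,500). Now for the fresh one.

```bash
python3 -m creep '[[0,0,-2,-4.4,0],[0,0,-3,-3.8,0],[0.3,0.5,-4.7,-1.4,0],[0.3,0.5,-4.9,0,0],[0.3,0.5,-4.9,0,0],[0.5,0.5,-4.9,0,0],[0.5,0.5,-4.9,0,0],[0.5,0.5,-4.9,0,0]]'
python3 -m creep '[[0.5,0.5,-4.9,0,0],[0.5,0.5,-4.9,0,0],[0.5,0.6,-4.9,0,0],[0.5,0.6,-4.9,0,0],[0.5,0.6,-4.9,0,0],[0.5,0.6,-4.5,0,0.08],[0.5,0.6,-2,0,0.08],[0.5,0,0,0,0]]'
python3 - <<'E'
from m import *
im,d,c=cap('scene','scene4'); W=cloud(d,c); print(refill(W,.465,-.163))
E
python3 go.py .4648 -.1640 .05 80.3
```

```text
t: 8.3
tool_pos: [0.504, 0.139, 0.1506]
ee_rot: [0.001, 1.0, 0.0, 0.001]
ft_force: [0.4, -0.8, -0.1]
width: 0.0431
gripper_force: 0.0
t: 9.1
tool_pos: [0.4614, -0.1713, 0.1504]
ee_rot: [0.084, 0.996, -0.001, 0.001]
ft_force: [-0.3, 0.1, 0.2]
width: 0.043
gripper_force: 0.0
(array([ 0.4653, -0.1622]), 0.0321, 'fin', array([ 0.4644, -0.1611,  0.0367]), array([ 0.4646, -0.1633]), array([0.0136, 0.0458]), 'ang', np.float64(169.3), 71)
t 9.15 p [ 0.4618 -0.1698  0.1503] w 0.0427 az 80.6 z [ 0.001 -0.001 -1.   ] q [-0.62 -0.23 -0.37  1.43  0.   -0.45]
shift cm [-0.19  0.63 10.03]
yaw 0.005
```

```bash
python3 -m creep '[[0.5,-0.2,0.6,3,0],[0.5,0,0,3,0],[0.5,0,0,3,0],[0.5,0,0,2.4,0],[0.5,0,0,1.4,0],[0.5,0,0,0,0],[1,0,0,0,0],[1,0,0,0,0]]' 60
python3 -m creep '[[1,0,0,0,0],[1,0,0,0,0],[1,0,0,0,0],[1,0,0,0,0],[1,0,0,-2,0],[1,0,0,-3,0],[1,0,0,-4,0],[1,0,0,-4,0]]'
python3 go.py .4648 -.1640 .05 175.3
```

```text
t: 9.95
tool_pos: [0.4661, -0.1634, 0.023]
ee_rot: [0.081, 0.997, -0.001, 0.001]
ft_force: [-0.3, -0.9, 0.3]
width: 0.0139
gripper_force: 0.1
t: 10.75
tool_pos: [0.4648, -0.1628, 0.1532]
ee_rot: [0.081, 0.997, -0.0, 0.0]
ft_force: [1.2, -0.7, -0.6]
width: 0.0105
gripper_force: 59.4
t 10.75 p [ 0.4648 -0.1628  0.1532] w 0.0105 az 80.7 z [ 0. -0. -1.] q [-0.6  -0.23 -0.36  1.43  0.   -0.44]
shift cm [-0.02 -0.12 10.32]
yaw -1.651
```

```bash
python3 -m creep '[[1,0,0,-4.5,0],[1,-0.5,1.5,-4,0],[1,-1.5,3.5,-3,0],[1,-2,4,-1.6,0],[1,-2,4,-1.6,0],[1,-2,4,0,0],[1,-2,4,0,0],[1,-1.5,4,0,0]]'
python3 -m creep '[[1,0,0,0,-0.15],[1,0,0,0,-0.15],[1,0,0,0,-0.15],[1,0,0,0,-0.15],[1,0,0,0,-0.15],[1,0,0,0,-0.15],[1,0,0,0,-0.15],[1,0,0,0,-0.15]]'
python3 -m creep '[[1,0,0,0,-0.15],[1,0,0,0,-0.15],[1,0,0,0,-0.15],[1,0,-4,0,0],[1,0,-4,0,0],[1,0,-4,0,0],[1,0,-4,0,0],[1,0,-4,0,0]]'
python3 go.py .6425 -.1015 .15 175.3
python3 -m creep '[[1,0,-3,0,0],[1,0,-3,0,0],[1,0,-3,0,0],[1,0,-3,0,0],[1,0,-3,0,0],[1,0,-3,0,0],[1,0,-3,0,0],[1,0,-3,0,0]]'
python3 go.py .6425 -.1015 .15 175.3
```

```text
t: 11.55
tool_pos: [0.6199, 0.067, 0.2989]
ee_rot: [0.081, 0.997, -0.0, 0.001]
ft_force: [0.3, -1.1, -0.5]
width: 0.0103
gripper_force: 59.5
t: 12.35
tool_pos: [0.6188, 0.0653, 0.299]
ee_rot: [-0.499, 0.867, -0.0, 0.0]
ft_force: [-0.2, 0.9, -0.2]
width: 0.0107
gripper_force: 59.4
t: 13.15
tool_pos: [0.7786, 0.0497, 0.2918]
ee_rot: [-0.677, 0.736, -0.006, 0.007]
ft_force: [75.0, -8.0, 57.8]
width: 0.0104
gripper_force: 60.0
t 13.15 p [0.7786 0.0497 0.2918] w 0.0104 az 175.3 z [ 0.018  0.    -1.   ] q [-0.1   0.84  1.16  1.87  0.   -1.59]
shift cm [16.22 12.56 13.93]
yaw -0.001
t: 13.95
tool_pos: [0.8832, 0.024, 0.2435]
ee_rot: [-0.674, 0.732, -0.064, 0.069]
ft_force: [-0.2, 0.4, -0.9]
width: 0.0102
gripper_force: 59.9
t 13.95 p [0.8832 0.024  0.2435] w 0.0102 az 175.2 z [ 0.187 -0.002 -0.982] q [-0.13  0.91  1.15  1.62  0.02 -1.61]
shift cm [14.59 24.27  4.69]
yaw -0.002
```

Over-reaching tilts the tool outward (10.8° so far), which is exactly what the sloping socket needs. I continue gently to about 30°.

```bash
python3 -m creep '[[1,0,-2,0,0],[1,0,-2,0,0],[1,0,-2,0,0],[1,0,-2,0,0],[1,0,-2,0,0],[1,0,-2,0,0],[1,0,-2,0,0],[1,0,-2,0,0]]'
python3 go.py .6425 -.1015 .15 175.3
```

```text
t: 14.75
tool_pos: [0.9437, 0.0094, 0.238]
ee_rot: [-0.669, 0.727, -0.107, 0.112]
ft_force: [-0.6, 0.6, -1.6]
width: 0.0102
gripper_force: 59.9
t 14.75 p [0.9437 0.0094 0.238 ] w 0.0102 az 175.1 z [ 0.305 -0.006 -0.952] q [-0.14  0.94  1.15  1.48  0.04 -1.62]
shift cm [13.63 30.35 -0.74]
yaw -0.004
```

```bash
python3 -m creep '[[1,1.5,-2,0,0],[1,1.5,-2,0,0],[1,1.5,-2,0,0],[1,1.5,-2,0,0],[1,1.5,-2,0,0],[1,1.5,-2,0,0],[1,1.5,-2,0,0],[1,1.5,-2,0,0]]'
python3 go.py .6425 -.1015 .15 175.3
```

```text
t: 15.55
tool_pos: [0.989, -0.117, 0.2504]
ee_rot: [-0.661, 0.719, -0.153, 0.151]
ft_force: [0.2, 1.1, -0.0]
width: 0.0106
gripper_force: 59.9
t 15.55 p [ 0.989  -0.117   0.2504] w 0.0106 az 174.9 z [ 0.419 -0.02  -0.908] q [-0.28  0.95  1.15  1.36  0.1  -1.74]
shift cm [ 1.44 35.67 -5.42]
yaw -0.007
```

```bash
python3 -m creep '[[1,2,-2,0,0],[1,2,-2,0,0],[1,2,-2,0,0],[1,2,-2,0,0],[1,2,-2,0,0],[1,0,0,0,0],[1,0,0,0,0],[1,0,0,0,0]]'
python3 go.py .6425 -.1015 .15 175.3
```

```text
t: 16.35
tool_pos: [1.0053, -0.2089, 0.2652]
ee_rot: [-0.653, 0.713, -0.186, 0.174]
ft_force: [-0.6, 0.5, -0.8]
width: 0.0104
gripper_force: 59.9
t 16.35 p [ 1.0053 -0.2089  0.2652] w 0.0104 az 174.9 z [ 0.492 -0.038 -0.87 ] q [-0.37  0.95  1.15  1.28  0.14 -1.82]
shift cm [-7.51 37.95 -8.22]
yaw -0.007
```

```bash
python3 go.py .568 -.0955 .236
python3 -m creep '[[1,0,4,0,0],[1,0,4,0,0],[1,-1,4,-1,0],[1,-1,4,-1,0],[1,-1.5,4,-1.5,0],[1,-1.5,4,-1.5,0],[1,-1.5,4,-1,0],[1,-1.5,4,-1,0]]'
python3 go.py .568 -.0955 .236 175.3
```

```text
t 16.35 p [ 1.0053 -0.2089  0.2652] w 0.0104 az 174.9 z [ 0.492 -0.038 -0.87 ] q [-0.37  0.95  1.15  1.28  0.14 -1.82]
shift cm [ -7.5   40.22 -19.39]
t: 17.15
tool_pos: [0.7562, -0.1132, 0.1962]
ee_rot: [-0.653, 0.713, -0.187, 0.174]
ft_force: [0.4, 0.5, 0.7]
width: 0.0104
gripper_force: 59.9
t 17.15 p [ 0.7562 -0.1132  0.1962] w 0.0104 az 174.9 z [ 0.492 -0.039 -0.87 ] q [-0.38 -0.04 -0.22  0.9   0.15 -1.82]
shift cm [ -0.17  14.47 -12.8 ]
yaw -0.006
```

```bash
python3 -m creep '[[1,0,0,-4,0],[1,0,0,-4.5,0],[1,0,3,-3.5,0],[1,0,3.5,-0.8,0],[1,0,4,0,0],[1,-0.2,4,0,-0.006],[1,0,0,0,0],[1,0,0,0,0]]'
python3 go.py .568 -.0955 .236 175.3
cat > held.py <<'E'
from m import *
# held refill in tool frame from turquoise pixels
def held(n,fn):
    im,d,c=cap(n,fn); W=cloud(d,c); o=manip.get_obs(); T=R.from_quat(o['ee_rot']).as_matrix()
    hsv=cv2.cvtColor(im,cv2.COLOR_RGB2HSV)
    m=(hsv[...,0]>75)&(hsv[...,0]<100)&(hsv[...,1]>90)&(np.linalg.norm(W-o['tool_pos'],axis=-1)<.07)
    return (W[m]-o['tool_pos'])@T*1000
if __name__=='__main__':
    for n in('scene','top'):
        L=held(n,n+'5'); print(n,len(L))
        if len(L)<10: continue
        print(np.percentile(L,[1,50,99],axis=0).round(1))
        s=L[(L[:,2]>-2)&(L[:,2]<14)]
        if len(s)>8: print('flange',cv2.minEnclosingCircle(s[:,:2].astype(np.float32)))
    im=cv2.imread('pics/scene5.png'); cv2.imwrite('pics/s5c.png',cv2.resize(im[60:220,130:330],(750,600),interpolation=cv2.INTER_CUBIC))
E
python3 held.py
```

```text
t: 17.95
tool_pos: [0.5692, -0.0962, 0.2365]
ee_rot: [-0.655, 0.711, -0.188, 0.174]
ft_force: [0.2, -0.6, 0.8]
width: 0.0103
gripper_force: 59.9
t 17.95 p [ 0.5692 -0.0962  0.2365] w 0.0103 az 175.3 z [ 0.493 -0.039 -0.869] q [-0.51 -0.65 -0.63  1.12  0.21 -1.94]
shift cm [-0.06  0.13 -0.02]
yaw -0.0
scene 152
[[-34.9 -29.9 -17.3]
 [-17.7  -8.3   2.8]
 [ 24.1  16.8   9.1]]
flange ((-4.180883407592773, -3.057271718978882), 31.419391632080078)
top 209
[[-31.4 -32.1 -52. ]
 [-15.5  -4.9   3.5]
 [ 29.4  26.9   7.7]]
flange ((-0.5688521862030029, -0.6962211728096008), 31.569398880004883)
```

View pics/s5c.png

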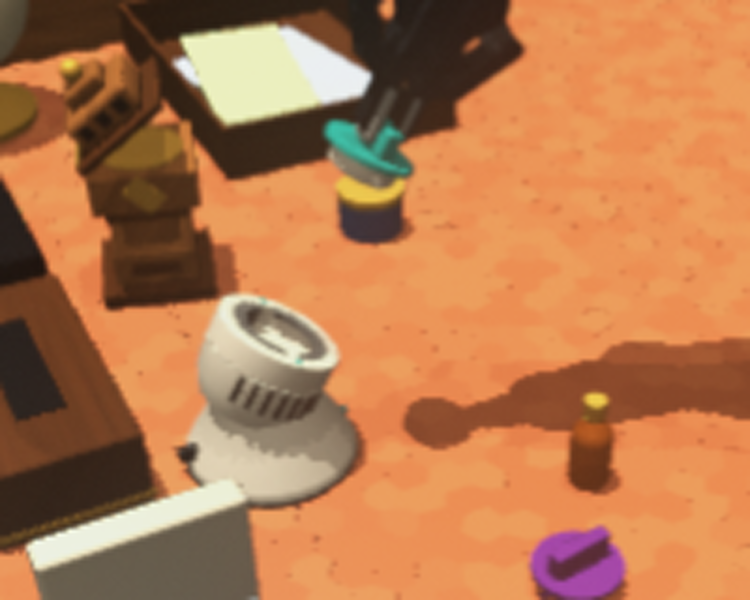

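```bash
python3 go.py .6251 -.1004 .1359
python3 -m creep '[[1,0,0,2,0],[1,0,0,2.5,0],[1,0,0,2.5,0],[1,0,0,2,0],[1,0,0,1.5,0],[1,0,0,0.8,0],[1,0,0,0,0],[1,0,0,0,0]]'
python3 go.py .6251 -.1004 .1359 175.3
sed -i "s/n+'5'/n+'6'/;s/scene5/scene6/;s/s5c/s6c/" held.py; python3 held.py; sed 's/ld(n)/ld(n)/;s/top0/top6/;s/scene0/scene6/' sock.py > /dev/null
```

```text
t 18.05 p [ 0.5704 -0.0968  0.238 ] w 0.0104 az 175.3 z [ 0.494 -0.04  -0.869] q [-0.51 -0.65 -0.62  1.12  0.21 -1.94]
shift cm [-0.08  0.3  11.58]
t: 18.85
tool_pos: [0.6254, -0.1013, 0.1388]
ee_rot: [-0.655, 0.711, -0.187, 0.173]
ft_force: [0.1, 0.8, -0.3]
width: 0.0103
gripper_force: 59.9
t 18.85 p [ 0.6254 -0.1013  0.1388] w 0.0103 az 175.3 z [ 0.492 -0.039 -0.87 ] q [-0.46 -0.45 -0.66  0.87  0.18 -1.9 ]
shift cm [-0.08  0.18  0.24]
yaw -0.001
scene 165
[[-32.5 -30.5 -17.7]
 [-17.5  -8.1   2.9]
 [ 21.4  22.2  11.9]]
flange ((-4.004133701324463, -3.422215700149536), 30.015026092529297)
top 168
[[-39.  -30.1 -51.1]
 [-16.5  -5.4   3.9]
 [ 37.8  24.4  41.2]]
flange ((-0.5763170719146729, -0.4056682586669922), 31.520748138427734)
```

```bash
python3 -m creep '[[1,-0.1,0.15,0.3,0],[1,0,0,0.3,0],[1,0,0,0.3,0],[1,0,0,0.3,0],[1,0,0,0.3,0],[1,0,0,0.2,0],[1,0,0,0,0],[1,0,0,0,0]]'
python3 go.py .638 -.1015 .1133 175.3
```

```text
t: 19.75
tool_pos: [0.632, -0.1007, 0.1223]
ee_rot: [-0.655, 0.711, -0.187, 0.173]
ft_force: [-0.2, 0.5, -0.9]
width: 0.0106
gripper_force: 59.9
t 19.75 p [ 0.632  -0.1007  0.1223] w 0.0106 az 175.2 z [ 0.492 -0.039 -0.87 ] q [-0.45 -0.41 -0.67  0.83  0.18 -1.89]
shift cm [ 0.03 -0.08  1.08]
yaw -0.001
```

```bash
python3 -m creep '[[1,0,-0.05,0.2,0],[1,0,0,0.2,0],[1,0,0,0.2,0],[1,0,0,0.1,0],[1,0,0,0,0],[1,0,0,0,0],[1,0,0,0,0],[1,0,0,0,0]]'
python3 go.py .638 -.1015 .1133 175.3
```

```text
t: 20.55
tool_pos: [0.6359, -0.1011, 0.1166]
ee_rot: [-0.655, 0.711, -0.187, 0.173]
ft_force: [-0.5, 0.4, -0.8]
width: 0.01
gripper_force: 59.9
t 20.55 p [ 0.6359 -0.1011  0.1166] w 0.01 az 175.2 z [ 0.492 -0.039 -0.87 ] q [-0.45 -0.39 -0.67  0.81  0.18 -1.89]
shift cm [ 0.03 -0.02  0.39]
yaw -0.001
```

Free insertion so far: the plug is about 10 mm in with no contact force. I continue until the flange seats.

```bash
python3 -m creep '[[1,0,0,0.1,0],[1,0,0,0.1,0],[1,0,0,0.1,0],[1,0,0,0.1,0],[1,0,0,0.1,0],[1,0,0,0.0,0],[1,0,0,0,0],[1,0,0,0,0]]'
python3 go.py .638 -.1015 .1133 175.3
```

```text
t: 21.35
tool_pos: [0.6379, -0.1013, 0.1127]
ee_rot: [-0.655, 0.712, -0.187, 0.173]
ft_force: [-14.3, 0.8, 10.1]
width: 0.0103
gripper_force: 62.1
t 21.35 p [ 0.6379 -0.1013  0.1127] w 0.0103 az 175.2 z [ 0.491 -0.039 -0.87 ] q [-0.44 -0.38 -0.67  0.8   0.18 -1.89]
shift cm [ 0.02 -0.04 -0.05]
yaw -0.001
```

```bash
python3 -m creep '[[1,0,0.05,0.05,0],[1,0,0,0.05,0],[1,0,0,0.05,0],[1,0,0,0,0],[1,0,0,0,0],[1,0,0,0,0],[1,0,0,0,0],[1,0,0,0,0]]'
python3 go.py .638 -.1015 .1133 175.3
sed -i "s/n+'6'/n+'7'/;s/scene6/scene7/;s/s6c/s7c/" held.py; python3 held.py
```

```text
t: 22.15
tool_pos: [0.638, -0.1013, 0.1126]
ee_rot: [-0.655, 0.712, -0.187, 0.173]
ft_force: [-34.2, 4.3, 28.2]
width: 0.0102
gripper_force: 65.5
t 22.15 p [ 0.638  -0.1013  0.1126] w 0.0102 az 175.2 z [ 0.491 -0.04  -0.87 ] q [-0.44 -0.38 -0.67  0.8   0.18 -1.89]
shift cm [ 0.02 -0.03 -0.06]
yaw -0.001
scene 171
[[-33.1 -31.4 -17.9]
 [-16.   -7.9   2.4]
 [ 24.1  21.2   7.2]]
flange ((-2.4457650184631348, -2.4659860134124756), 32.17629623413086)
top 162
[[-38.  -33.7 -59.2]
 [-16.1  -5.2   3.5]
 [ 34.7  24.1  15.6]]
flange ((1.0529232025146484, -0.30722853541374207), 40.81019592285156)
```

View pics/s7c.png

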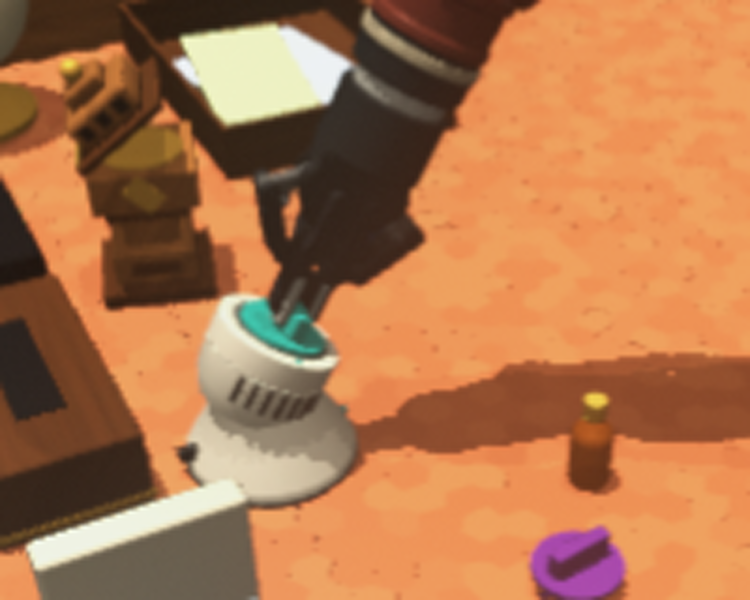

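The flange is seated in the face at crop (285,325), with a hard stop at 44 N and no further motion. I ease the load and twist clockwise.

```bash
python3 -m creep '[[1,0,0.07,-0.13,0],[1,0,0,0,0.1],[1,0,0,0,0.1],[1,0,0,0,0.1],[1,0,0,0,0.1],[1,0,0,0,0.1],[1,0,0,0,0.1],[1,0,0,0,0.1]]'
python3 go.py .638 -.1015 .1133 85.3; python3 -c "
from h import *
print(manip.get_obs()['wrist_torque'])"
```

```text
t: 23.05
tool_pos: [0.638, -0.101, 0.1128]
ee_rot: [-0.37, 0.893, -0.116, 0.228]
ft_force: [-6.7, 2.5, 9.1]
width: 0.0107
gripper_force: 61.4
t 23.05 p [ 0.638  -0.101   0.1128] w 0.0107 az 131.0 z [ 0.493 -0.039 -0.869] q [-0.44 -0.39 -0.67  0.8   0.18 -1.19]
shift cm [ 0.02 -0.05 -0.05]
yaw 0.797
[0.52097062 0.61884997 0.44958285]
```

```bash
python3 -m creep '[[1,0,0,0,0.12],[1,0,0,0,0.12],[1,0,0,0,0.12],[1,0,0,0,0.12],[1,0,0,0,0.12],[1,0,0,0,0.12],[1,0,0,0,0.11],[1,0,0,0,0]]'
python3 go.py .638 -.1015 .1133 85.3; python3 -c "
from h import *
o=manip.get_obs();T=R.from_quat(o['ee_rot']).as_matrix();print('tool torque',o['wrist_torque']@T,'force',o['ft_force']@T)"
```

```text
t: 23.85
tool_pos: [0.6382, -0.101, 0.1129]
ee_rot: [0.022, 0.966, -0.014, 0.256]
ft_force: [-5.2, 1.5, 8.0]
width: 0.01
gripper_force: 61.2
t 23.85 p [ 0.6382 -0.101   0.1129] w 0.01 az 87.2 z [ 0.494 -0.039 -0.869] q [-0.44 -0.39 -0.67  0.8   0.18 -0.36]
shift cm [-0.01 -0.05 -0.04]
yaw 0.033
tool torque [-0.46605805  0.44292884  0.00966533] force [ 0.58555675  1.10513348 -9.59053307]
```

```bash
python3 -m creep '[[1,0,0,0,0.03],[1,0,0,0,0.03],[1,0,0,0,0.03],[1,0,0,0,0.02],[1,0,0,0,0],[1,0,0,0,0],[1,0,0,0,0],[1,0,0,0,0]]'
python3 go.py .638 -.1015 .1133 85.3; python3 -c "
from h import *
o=manip.get_obs();T=R.from_quat(o['ee_rot']).as_matrix();print('tool torque',o['wrist_torque']@T,'force',o['ft_force']@T)"
```

```text
t: 24.65
tool_pos: [0.638, -0.1021, 0.1128]
ee_rot: [0.073, 0.964, -0.002, 0.256]
ft_force: [-6.9, -2.2, 6.8]
width: 0.0106
gripper_force: 61.5
t 24.65 p [ 0.638  -0.1021  0.1128] w 0.0106 az 81.8 z [ 0.493 -0.041 -0.869] q [-0.45 -0.39 -0.67  0.8   0.18 -0.25]
shift cm [-0.02  0.06 -0.04]
yaw -0.061
tool torque [ 0.56726111  0.7443882  -0.54895042] force [ 2.22712367 -2.90171222 -9.22522165]
```

```bash
python3 -m creep '[[1,0,0,0,-0.04],[0.6,0,0,0,0],[0.6,0,0,0,0],[0.6,0,0,0,0],[0.6,0,0,-1,0],[0.6,0,0,-2,0],[0.6,0,0,-3,0],[0.6,0,0,-4,0]]'
python3 -m creep '[[0.6,0,0,-4,0],[0.6,0,0,-4,0],[0.6,0,0,0,0],[0.6,0,0,0,0],[0.6,0,0,0,0],[0.6,0,0,0,0],[0.6,0,0,0,0],[0.6,0,0,0,0]]'
python3 - <<'E'
from m import *
o=[]
for n,(v,u) in (('top',(157,298)),('scene',(162,204))):
    im,d,c=cap(n,n+'8'); W=cloud(d,c); o.append(cv2.resize(im[v-30:v+30,u-35:u+35],(400,343),interpolation=cv2.INTER_CUBIC))
    S=np.array([.6424,-.1018,.1055]); nz=np.array([-.492,.041,.87]); y=np.cross(nz,[.996,-.083,0]); y/=np.linalg.norm(y); x=np.cross(y,nz)
    L=(W-S)@np.c_[x,y,nz]*1000
    hsv=cv2.cvtColor(im,cv2.COLOR_RGB2HSV)
    m=(hsv[...,0]>75)&(hsv[...,0]<100)&(hsv[...,1]>90)&(np.hypot(L[...,0],L[...,1])<36)&(L[...,2]>-20)&(L[...,2]<40)
    q=L[m]; fl=q[q[:,2]<10]; f=q[q[:,2]>19]
    print(n,len(q),'flange top z (want 5)',np.percentile(fl[:,2],[10,50,90]).round(1),'fin top (25)',np.median(f[:,2]).round(1),len(f))
    w,V=np.linalg.eigh(np.cov(f[:,:2].T)); print('fin ang vs slope',np.degrees(np.arctan2(V[1,1],V[0,1])).round(1),'rect',cv2.minAreaRect(f[:,:2].astype(np.float32)))
    A=np.c_[fl[:,:2],np.ones(len(fl))]; print('flange tilt deg',np.degrees(np.linalg.lstsq(A,fl[:,2],rcond=None)[0][:2]).round(1))
cv2.imwrite('pics/fin.png',np.hstack(o)[:,:,::-1])
E
```

```text
t: 25.45
tool_pos: [0.5867, -0.0966, 0.1979]
ee_rot: [0.054, 0.966, -0.005, 0.254]
ft_force: [0.2, -0.3, 2.5]
width: 0.0341
gripper_force: 0.0
t: 26.25
tool_pos: [0.5488, -0.0939, 0.267]
ee_rot: [0.054, 0.966, -0.006, 0.254]
ft_force: [0.3, -0.2, -0.3]
width: 0.0344
gripper_force: 0.0
top 395 flange top z (want 5) [1.7 4.5 7.2] fin top (25) 24.0 69
fin ang vs slope 179.1 rect ((-0.9004268646240234, -0.7701096534729004), (11.9740571975708, 46.241580963134766), 88.35637664794922)
flange tilt deg [-0.4  2.5]
scene 178 flange top z (want 5) [3.9 5.8 6.7] fin top (25) 24.6 36
fin ang vs slope 177.4 rect ((3.335369110107422, 3.7966952323913574), (9.513474464416504, 38.559452056884766), 82.05127716064453)
flange tilt deg [-1.4 -1. ]
```

View pics/fin.png

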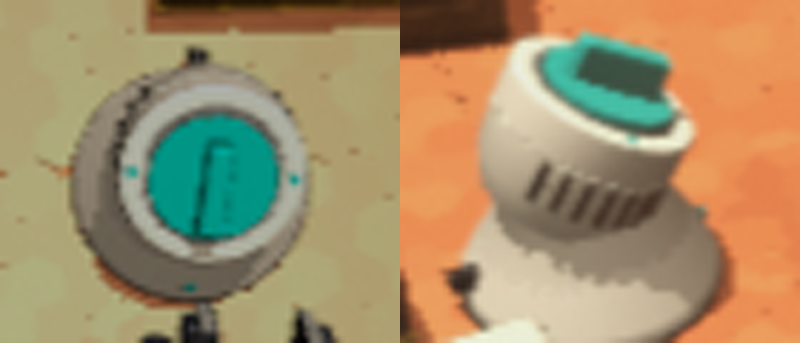

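The picture shows the flange flush on the face and the fin running up the slope, at (215,190) in the left half. It is within about 1–3° of the slope line, and the gripper is clear. I hand the job in.

```bash
python3 -c "
from bench import manip
print(manip.finish_job())"
```

```text
the job is handed in; nothing more can be done
None
```

The job is handed in at about 26 s: the used brown refill was slid off the edge into the bin, and the fresh turquoise refill is fully home and twisted to its stop, fin up the slope; I saw no bystander disturbed but did not re-measure them.

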